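# Set and cam-lock the end dam of a gel caster

## Task

Close the open end of the gel tray ready for casting. Pick up the loose end dam and lower it (do not drop it) upright into the caster's channel, in the gap between the tray and the cam, its rubber face towards the tray, until it stands on the channel floor. Then turn the butterfly knob clockwise until the cam holds the dam firmly against the tray, with a seal of about 12 N and never more than 20 N, let go, and leave the caster unbumped and everything else on the bench undisturbed.

Things in the scene. Friction and masses are not known exactly. Their poses are not given: they have to be found in the camera images.
- channel (a point): Fixed grey gel caster, 245 x 96 mm, 42 mm high, with a channel 80 mm wide, 28 mm deep, open above. This point: on the channel floor (14 mm above the bench), midway between the side walls. Its x runs along the channel from knob to tray, y across, z up. In these axes: knob's axis at x = -80 mm, y = 0; tray's near end starts at x = 5 to 5.5 mm.
- trough: The caster's base plate and two side walls, grey plastic; origin 14 mm below point channel, same axes. Walls 8 mm thick, inner faces at y = +-40 mm, tops 28 mm above the channel floor, running the whole length (x = -120 to 125 mm). Two guide ribs on the floor, x = -50 to -10 mm, 8 mm high, 6 mm thick, inner faces at y = +-14 mm, take the dam's foot between them.
- far_end (a point): Far end of the channel floor, x = 125 mm of point channel. Here stands the fence with a sponge-rubber gasket on its near face: it gives like a spring, 5 N per mm. The fence was screwed down by hand: the gasket's face is somewhere between x = 90.5 and 98.5 mm of point channel, different each time and not measured. The tray starts 0 to 8.5 mm short of it.
- knob_foot (a point): Point of the channel floor on the knob's upright axis; does not turn. Around it the cam, a disc 37 mm across, centre 8.5 mm off the axis, 2 to 14 mm above the floor. At knob angle a it reaches 18.5 - 8.5 cos(a) mm from the axis towards the dam: 10 mm when released. It pushes on the end of the dam's foot, and so moves dam and tray along (under 2 N) up to the gasket, then squeezes it.
- cam_knob (a joint): Angle of the butterfly knob, rad: 0 = released, grows turning clockwise seen from above, stop at 2.9; starts at 0 to 0.2. Turns with 0.11 N m until the gasket is met, which is felt at 0.9 to 1.95 rad, different each time as the fence is; then torque climbs by very roughly 0.02 N m per N of seal, more or less with friction. Let go, it stays; over-tight it slips back up to 0.2 rad.
- wings (a point): Middle of the knob's black wings, on its axis, 34 mm above the channel floor; turns with the knob. Wings: one upright blade 8 mm thick, 58 mm long along this point's y, 22 to 46 mm above the floor (43 at mid-length), on a hub 22 mm across with its top 20 mm above the floor. At angle 0 it lies across the channel, clear of the dam's place; turned on, it swings over the dam's foot. Its tips pass 11 mm from the walls. Grip its faces at mid-length, near the top.
- dam_fin (a point): Centre of the grip fin of the loose end dam (grey plastic, about 80 g, starts upright on the bench), 34 mm above its underside. Fin 12 mm thick along y, reaching 17 mm behind and 19 mm ahead of this point along x, top 10 mm above it; once set it stays 36 mm or more from the knob's axis. x points to the rubber-faced cross plate, z up. Grip across its thickness from above.
- dam_base (a point): Point of the dam's underside, below the middle of the cross plate; 24 mm ahead of point dam_fin and 34 mm lower, same axes. Plate's front face 5 mm ahead; end of foot 67 mm behind. Place in the channel with the knob released: x between -3 and 0 mm of point channel, y = 0, with 2 mm play to either side (foot between the guide ribs). Its x must point along the channel's x.
- dam: The whole end dam, 72 mm long, origin and axes as point dam_base. Cross plate 75 mm wide, 34 mm high, 10 mm thick, rubber on its front; foot behind it 62 mm long, 24 mm wide, 14 mm high; fin on top of the foot, 44 mm high over all.
- tray: Loose clear plastic gel tray lying in the channel, 85 mm long (x), 74 mm wide, 23 mm high, both ends open, floor 5 mm thick; origin at the centre of its underside. It can slide along the channel. More than 20 N along it bows it.
- comb: White gel comb lying on the bench, 80 x 40 mm, 16 mm high; leave alone.
- orange_rack: Orange tube rack, 92 x 172 mm, 54 mm high with tubes; leave alone.
- green_rack: Green tube rack, 112 x 152 mm, 54 mm high with tubes; leave alone.
- vial_a: White capped vial, 28 mm across, 55 mm high; leave alone.
- vial_b: Another such vial; leave alone.
- pen: Black marker pen lying down, 130 mm long; leave alone.
- beaker: Glass beaker, 76 mm across, 95 mm high; leave alone.
- bottle: White bottle, 68 mm across, 160 mm high; leave alone.

How it is judged:
By the outcome, as a careful person would: the job done as asked, in the order asked, and still so for the second after the job is handed in, with the robot touching nothing.
It also fails if it takes over 69 s, if anything falls off the work surface, if the arm or the gripper's body presses on something with over 40 N, if the wrist force passes 120 N, or if a joint passes its speed limit or range.

## Robot

A 6-joint arm with a two-finger parallel gripper is mounted at the origin on the work surface. World frame = base frame: x ahead of the robot, y to its left, z up, the work surface at z = 0. Lengths are in m, angles in degrees, forces in N, time in s.
With the tool pointing down it reaches from about 0.25 to 0.725 m from the base axis. Payload 9.7 kg.
Tool frame: the origin (TCP) lies midway between the tips of the shut fingers; the grasp point (between the pads) lies 19 mm behind it; z points along the fingers, y is the direction in which the jaws open and shut (so a half turn about z gives the same grasp; the last joint's range is limited). The gripper opens to 85 mm and grips with 20 to 120 N. Pads are 22 mm wide; open, the fingers measure 114 mm over their backs; the gripper's body (76 mm by 85 mm) begins 54 mm behind the grasp point. The pads swing forward as they close: fully open they stand 13 mm farther back than shut.
Start: joints at [-63.942, 4.979, 10.078, 95.1, 0, 90], TCP at [0.242, -0.494, 0.231] pointing down, gripper open.
Joint ranges: [-179.16, 179.16], [-48.56, 103.87], [-65.8, 70.77], [-126.05, 130.52], [-82.76, 87.17], [-180, 180]. Speed limits (degrees/s): [127.2, 127.2, 147.25, 180, 180, 180].

## Interface

Orientations are given as [roll, pitch, yaw] about the fixed x, y, z axes, in that order (R = Rz(yaw) Ry(pitch) Rx(roll)).
In Python, from workcell import bot, camera, recognise gives the robot as it stands. The module is installed in compiled form; this text tells all that it offers.
- The arm moves only by the tool apply_moves, never from a script. Its argument "targets" is one flat list of numbers, 7 for each row, row after row: the shift along the world's x, y, z in units of 30 mm (1.0 is 30 mm), then the turn, a rotation vector about the world's x, y, z in units of 6 degrees (1.0 is 6 degrees), then the opening, from 0 (shut) to 1 (fully open). A call has 1 to 5 rows; each row is the pose to reach, as a shift and turn from the pose commanded when the call began; what a row does not reach only later rows make up. A row lasts 1/10 s, in which the tool goes at most 50 mm and 8.59 degrees, less where a joint would pass 70% of its speed; a pose out of reach is approached as far as the arm can. A call with a gripper value outside its range is refused whole. The fingers move at their own pace and stop on an object; "newtons" is the grip in N (left out, the last holds). Time passes only in rows, so rows that repeat a pose let the fingers close. It gives the time, the measured TCP pose, the force and the opening at its end, in the units of the state.
- bot.get_obs(): the state, without advancing time (a new reading comes with each control period).
- camera(name): name is "scene" or "top" or "wrist"; returns a dict with "img" (400x640x3 uint8, red, green, blue), "intrinsics" (3x3 intrinsics, pixels), "origin" and "rotation" of the camera in the world. Camera axes: x right, y up, looking along -z (the intrinsics and any distortion apply to the point x, -y, -z); pixel columns grow to the right and rows downward; lengths in m; the calibration is good to about 2 mm. A picture is of the moment at which its call begins. There is no depth.
- bot.job_done(): hands the job in, once; it reports no verdict.
Trained networks look in the newest picture that a camera, given by its name, has taken for a name from the list of things; names that differ only in an ending like _2 or _b are one class to them, and where a whole thing is asked for, a point or a joint stands for the part that bears it (a point fixed in the world has none). Each returns a list of dicts, best first, with "conf" (0 to 1); they miss things now and then, are a little off and sometimes report something else, mostly with a low value. They report only what shows in the picture. A call takes as long as a camera call.
- recognise(query, camera): "box" ([left, top, right, bottom] in pixels, round what is visible of it).
The state is a dict: "time": time; "q": joint angles; "qd": joint speeds; "joint_efforts": joint torques, N m; "ee_pos": TCP position; "tcp_rot": TCP orientation; "wrist_force": force on the tool from outside, world axes, zero at the start; "torque": the same for the moment, N m; "opening": finger opening in m.
Only numpy, scipy, OpenCV 4.12 (cv2) and the standard library are available. Lean on these libraries where they do the work, as an engineer would, in place of code of your own. Each camera call takes 0.05 s, during which the arm holds its last target.

## Working session

There is one attempt and no reset: what is moved stays moved. The work goes in short steps, Python scripts to look and compute and a tool call to move; the robot and the scene stay as the last step left them, time stands still between calls to the robot, and variables do not carry over. Pictures are saved under pics/ and viewed, and the job is handed in when it is done.

Besides the shell and the picture viewer there is one more tool, called in YAML: its name, and indented under it one key for each argument. apply_moves: Moves the arm, as the interface text tells. Its arguments: {"type":"object","properties":{"targets":{"type":"array"},"newtons":{"type":"number"}},"required":["targets"]}

```bash
mkdir -p pics; ls
cat > h.py <<'E'
import numpy as np, cv2
from workcell import bot, camera, recognise
def take(n,f):
    c=camera(n); cv2.imwrite('pics/'+f,c['img'][:,:,::-1]); return c
E
python3 - <<'E'
from h import *
import pickle
o=bot.get_obs();print(o)
for n in ['scene','top','wrist']:
    c=take(n,n+'0.png'); pickle.dump(c,open(n+'0.pkl','wb'))
    print(n,{k:v for k,v in c.items() if k!='img'})
    for q in ['trough','dam','cam_knob','tray','dam_fin','wings','comb','pen','beaker','bottle','vial_a','orange_rack','green_rack']:
        try:
            r=recognise(q,n); print(q,[(np.round(d['box']).tolist(),round(d['conf'],2)) for d in r[:3]])
        except Exception as e: print(q,e)
print(bot.get_obs()['time'])
E
```

```text
pics
{'time': 0.0, 'q': array([-6.39428168e+01,  5.01170934e+00,  1.00331232e+01,  9.50986895e+01,
       -1.48140768e-03,  9.00003497e+01]), 'qd': array([-0.02513634, -0.06752036,  0.02317392,  0.08778191,  0.03930434,
        0.02031123]), 'joint_efforts': array([ 6.28966677e-05, -5.20388997e+01,  4.64803970e+01,  1.64070376e-02,
        4.70810608e-05, -1.43430697e-05]), 'ee_pos': array([ 0.24148962, -0.49389225,  0.2305653 ]), 'tcp_rot': array([-1.79922724e+02,  1.48187797e-03,  2.60568355e+01]), 'wrist_force': array([-0.20321139, -1.08642568,  1.25528472]), 'torque': array([0.00302615, 0.03295373, 0.01113635]), 'opening': 0.08549058026669926}
scene {'intrinsics': array([[515.24717166,   0.        , 314.09048884],
       [  0.        , 515.24717166, 201.59747391],
       [  0.        ,   0.        ,   1.        ]]), 'origin': array([1.04575384, 0.61663366, 1.22459584]), 'rotation': array([ 32.21587304,  -0.45271841, 142.23809505])}
trough [([282.0, 163.0, 374.0, 230.0], 0.65)]
dam [([243.0, 108.0, 270.0, 128.0], 0.71)]
cam_knob [([298.0, 171.0, 311.0, 183.0], 0.66), ([242.0, 106.
[... 1298 characters left out ...]

bottle [([161.0, 167.0, 192.0, 194.0], 0.6)]
vial_a [([310.0, 154.0, 318.0, 165.0], 0.57)]
orange_rack [([365.0, 125.0, 428.0, 162.0], 0.63)]
green_rack [([242.0, 118.0, 300.0, 166.0], 0.88), ([220.0, 214.0, 239.0, 242.0], 0.57), ([300.0, 265.0, 344.0, 268.0], 0.27)]
wrist {'intrinsics': array([[353.09351747,   0.        , 320.75218911],
       [  0.        , 353.09351747, 195.73504916],
       [  0.        ,   0.        ,   1.        ]]), 'origin': array([ 0.30139235, -0.4646562 ,  0.37357328]), 'rotation': array([-15.49981845,   0.0791285 , -63.90237207])}
trough []
dam []
cam_knob []
tray []
dam_fin []
wings []
comb []
pen []
beaker []
bottle []
vial_a []
orange_rack []
green_rack []
2.1
```

View images.

Run:
```python
import cv2
t=cv2.imread('pics/top0.png'); cv2.imwrite('pics/top0c.png',cv2.resize(t[180:255,260:465],None,fx=3.9,fy=3.9,interpolation=cv2.INTER_CUBIC))
t=cv2.imread('pics/scene0.png'); cv2.imwrite('pics/scene0c.png',cv2.resize(t[95:245,225:385],None,fx=3.9,fy=3.9,interpolation=cv2.INTER_CUBIC))
```

```text
(no output)
```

View pics/top0.png

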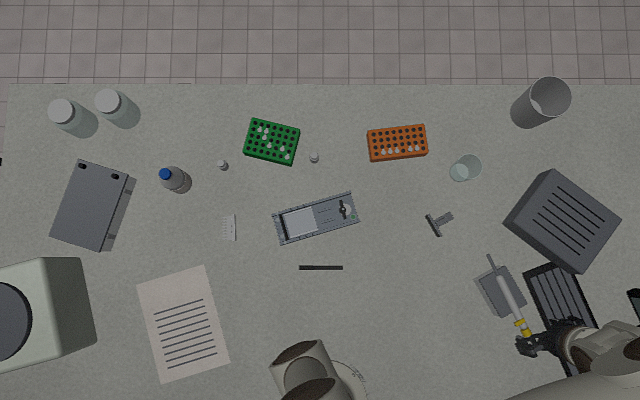

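```bash
sleep 0
```

```text
(no output)
```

View pics/top0c.png

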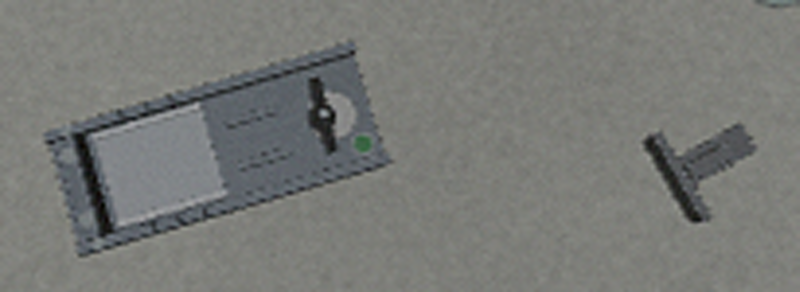

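View pics/scene0c.png

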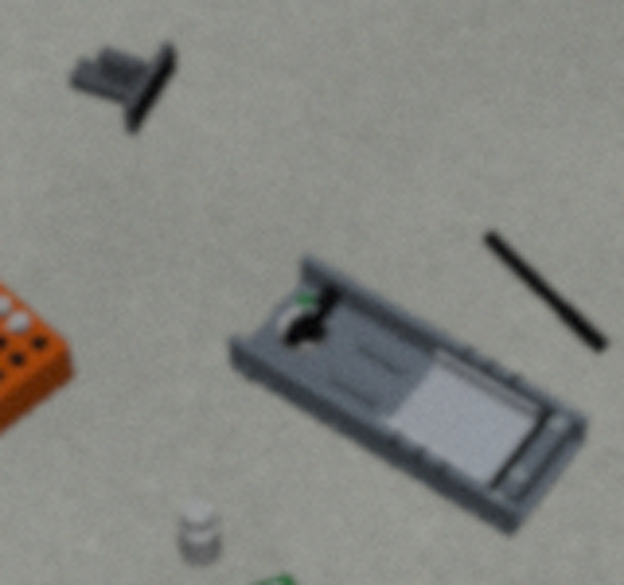

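```bash
cat >> h.py <<'E'
from scipy.spatial.transform import Rotation as Ro
from scipy.optimize import least_squares
def RR(c): return Ro.from_euler('xyz',c['rotation'],degrees=True).as_matrix()
def p2w(c,px,z):
    px=np.atleast_2d(px); K=c['intrinsics']
    d=np.c_[(px[:,0]-K[0,2])/K[0,0],-(px[:,1]-K[1,2])/K[1,1],-np.ones(len(px))]@RR(c).T
    t=(z-c['origin'][2])/d[:,2]
    return c['origin']+d*t[:,None]
def w2p(c,P):
    K=c['intrinsics']; v=(np.atleast_2d(P)-c['origin'])@RR(c)
    return np.c_[K[0,0]*v[:,0]/-v[:,2]+K[0,2],-K[1,1]*v[:,1]/-v[:,2]+K[1,2]]
E
python3 - <<'E'
from h import *
import pickle
c=pickle.load(open('top0.pkl','rb'))
f=lambda a:np.array(a)/3.9+[260,180]
pl=p2w(c,f([[650,138],[703,218]]),0.034); print('plate top',pl, np.linalg.norm(pl[0]-pl[1]))
ft=p2w(c,f([[740,126],[756,150]]),0.014); print('foot end',ft)
m=ft.mean(0)-pl.mean(0); print('foot->plate yaw',np.degrees(np.arctan2(-m[1],-m[0])),np.linalg.norm(m[:2]))
tr=p2w(c,f([[46,133],[352,42],[392,162],[80,255]]),0.042);print('trough',tr)
print(tr.mean(0),np.linalg.norm(tr[1]-tr[0]),np.linalg.norm(tr[3]-tr[0]))
v=tr[0]+tr[3]-tr[1]-tr[2];print('yaw',np.degrees(np.arctan2(v[1],v[0])))
w=pickle.load(open('wrist0.pkl','rb'))
o=bot.get_obs(); T=Ro.from_euler('xyz',o['tcp_rot'],degrees=True)
print('cam in tool',T.inv().apply(w['origin']-o['ee_pos']), (T.inv()*Ro.from_matrix(RR(w))).as_euler('xyz',degrees=True))
E
```

```text
plate top [[ 0.53644568 -0.29780037  0.034     ]
 [ 0.47637104 -0.33585189  0.034     ]] 0.07111174750446596
foot end [[ 0.54781095 -0.37199294  0.014     ]
 [ 0.52941208 -0.38359292  0.014     ]]
foot->plate yaw 117.84337713209952 0.06894921368066897
trough [[ 0.53773633  0.15724438  0.042     ]
 [ 0.60763457 -0.07293082  0.042     ]
 [ 0.5169171  -0.10229538  0.042     ]
 [ 0.44662549  0.13053062  0.042     ]]
[0.52722837 0.0281372  0.042     ] 0.2405543304558814 0.0949463608937956
yaw 106.84552949078017
cam in tool [ 0.06664198 -0.00017917 -0.14229574] [ 1.64498973e+02 -7.84197019e-02  8.99590369e+01]
```

apply_moves:
  targets: [1.0,0.55,-0.2,0,0,-1.4,1,2.0,1.1,-0.5,0,0,-2.8,1,3.0,1.7,-0.8,0,0,-4.2,1,4.0,2.3,-1.1,0,0,-5.6,1,5.0,2.9,-1.4,0,0,-7.0,1]

```text
time: 2.6
ee_pos: [0.3927, -0.4063, 0.189]
tcp_rot: [180.0, -0.0, -16.3]
wrist_force: [1.0, -0.8, -0.6]
opening: 0.0853
```

apply_moves:
  targets: [1.0,0.55,-0.4,0,0,-1.4,0.8,2.0,1.1,-0.8,0,0,-2.8,0.6,3.0,1.7,-1.2,0,0,-4.2,0.6,4.0,2.2,-1.6,0,0,-5.6,0.6,4.2,2.3,-1.6,0,0,-7.0,0.6]

```text
time: 3.1
ee_pos: [0.456, -0.4027, 0.1396]
tcp_rot: [-175.7, 0.5, -43.4]
wrist_force: [0.1, 0.5, -0.6]
opening: 0.0513
```

Run:
```python
from h import *
import pickle
c=take('wrist','w1.png'); pickle.dump(c,open('w1.pkl','wb'))
o=bot.get_obs(); print(o['time'],o['ee_pos'],o['tcp_rot'],o['q'],o['opening'],c['origin'],c['rotation'])
```

```text
3.15 [ 0.45391131 -0.40453436  0.14018075] [-175.68931399    0.47584475  -43.66754792] [-43.7268918   12.53519702   8.39761606  86.34273659   4.31019084
 179.94048986] 0.05100867295516944 [ 0.49774787 -0.45754625  0.28093399] [ -15.99895721    4.25067956 -133.39597984]
```

View pics/w1.png

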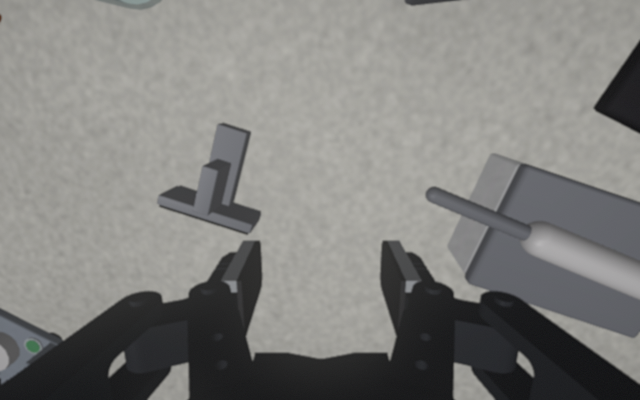

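apply_moves:
  targets: [0.2,0.2,0,0,0,1.4,0.6,0.4,0.4,0,0,0,2.8,0.6,0.6,0.6,0,0,0,4.2,0.6,0.8,0.8,0,0,0,5.6,0.6,1.0,1.0,0,0,0,7.0,0.6]

```text
time: 3.65
ee_pos: [0.4855, -0.3728, 0.1418]
tcp_rot: [-175.8, 0.3, -1.1]
wrist_force: [-0.2, -0.0, -0.2]
opening: 0.0513
```

apply_moves:
  targets: [0.2,0.2,0,0,0,1.4,0.6,0.4,0.4,0,0,0,2.8,0.6,0.6,0.6,0,0,0,4.2,0.6,0.7,0.7,0,0,0,5.6,0.6,0.7,0.7,0,0,0,7.0,0.6]

```text
time: 4.15
ee_pos: [0.5068, -0.3515, 0.1418]
tcp_rot: [-175.8, 0.3, 41.0]
wrist_force: [1.2, -0.0, -0.4]
opening: 0.0514
```

Run:
```python
from h import *
o=bot.get_obs(); print(o['time'],o['ee_pos'],o['tcp_rot'],o['q'])
T=Ro.from_euler('xyz',o['tcp_rot'],degrees=True); D=Ro.from_euler('xyz',[180,0,118],degrees=True)
print(np.degrees((D*T.inv()).as_rotvec())/6)
import pickle
c=pickle.load(open('w1.pkl','rb'))
print(p2w(c,[[160,198],[258,215]],.034))
```

```text
4.15 [ 0.50679688 -0.35153603  0.14177583] [-175.76471296    0.34099504   40.95736628] [-35.06657635  17.76726013  14.87137877  91.29646141   0.69198197
 103.96333845]
[-0.0788501  -0.76038521 12.83627518]
[[ 0.53948713 -0.30368734  0.034     ]
 [ 0.47958695 -0.3500266   0.034     ]]
```

apply_moves:
  targets: [0.1,0.1,0,0,-0.08,1.4,0.6,0.2,0.2,0,-0.02,-0.16,2.8,0.6,0.3,0.3,0,-0.03,-0.25,4.2,0.6,0.3,0.3,0,-0.03,-0.33,5.6,0.6,0.3,0.3,0,-0.04,-0.41,7.0,0.6]

```text
time: 4.65
ee_pos: [0.5155, -0.3428, 0.1418]
tcp_rot: [-178.0, -0.6, 82.9]
wrist_force: [-0.2, -0.7, -0.7]
opening: 0.0511
```

apply_moves:
  targets: [0,0,0,-0.01,-0.08,1.4,0.6,0,0,0,-0.02,-0.16,2.8,0.6,0,0,0,-0.03,-0.25,4.2,0.6,0,0,0,-0.04,-0.35,5.6,0.6,0,0,0,-0.04,-0.35,5.8,0.6]

```text
time: 5.15
ee_pos: [0.5152, -0.343, 0.142]
tcp_rot: [-180.0, 0.0, 117.6]
wrist_force: [0.1, -0.1, -0.0]
opening: 0.0515
```

Run:
```python
from h import *
import pickle
c=take('wrist','w2.png'); pickle.dump(c,open('w2.pkl','wb'))
o=bot.get_obs(); print(o['time'],o['ee_pos'],o['tcp_rot'],o['q'],o['opening'],c['origin'],c['rotation'])
```

```text
5.2 [ 0.51526164 -0.3429834   0.14198882] [-1.79981529e+02  7.76388414e-03  1.17374369e+02] [-3.36405094e+01  1.36230014e+01  9.97393263e+00  8.63530907e+01
 -1.99199494e-02  2.89851230e+01] 0.05136090916596496 [ 0.48346909 -0.28341655  0.28430663] [-15.35402123   0.08326935  27.59288751]
```

View pics/w2.png

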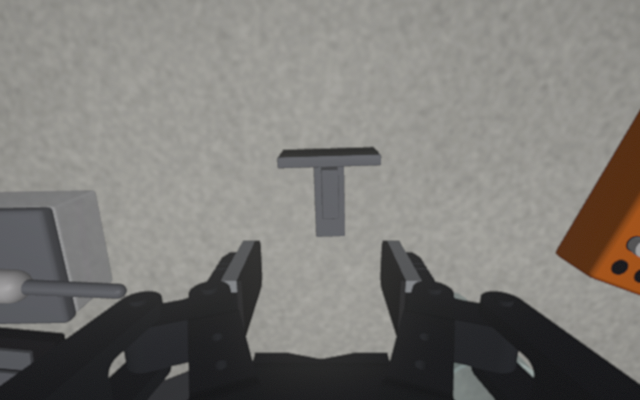

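Run:
```python
import cv2
t=cv2.imread('pics/w2.png'); cv2.imwrite('pics/w2c.png',cv2.resize(t[140:245,265:395],None,fx=5,fy=5,interpolation=cv2.INTER_CUBIC))
```

```text
(no output)
```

View pics/w2c.png

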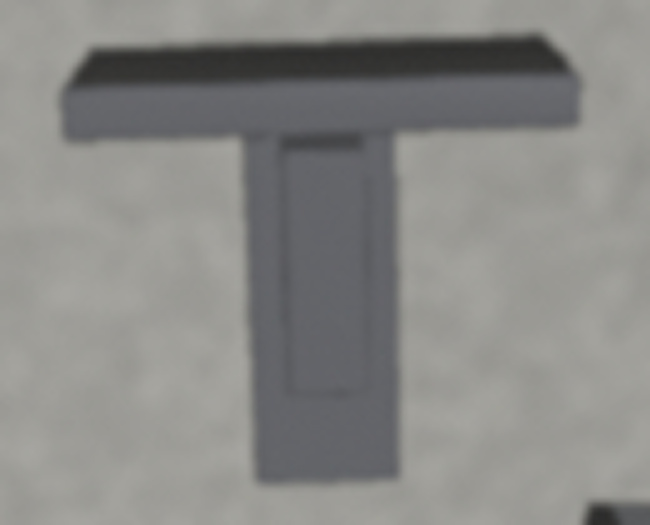

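Run:
```python
from h import *
import pickle
c=pickle.load(open('w2.pkl','rb'))
f=lambda a:np.array(a)/5+[265,140]-0.4
px=f([[62,90],[580,75],[66,140],[580,124],[257,482],[400,477],[288,393],[366,393]])
M=np.array([[5,37.5,34],[5,-37.5,34],[-5,37.5,34],[-5,-37.5,34],[-67,12,14],[-67,-12,14],[-41,6,44],[-41,-6,44]])/1e3
def P(p): return Ro.from_euler('z',p[2]).apply(M)+[p[0],p[1],0]
s=least_squares(lambda p:(w2p(c,P(p))-px).ravel(),[.506,-.317,np.radians(118)])
print(s.x,np.degrees(s.x[2]));print(s.fun.reshape(-1,2).round(1))
y=s.x[2];fin=s.x[:2]-.024*np.array([np.cos(y),np.sin(y)]);print('fin',fin, 'from tcp',(fin-bot.get_obs()['ee_pos'][:2])/.03)
```

```text
[ 0.50784736 -0.31844357  2.08157226] 119.26530501992109
[[-1.  -2.9]
 [ 0.8 -2.9]
 [-0.9  0.9]
 [ 0.6  1.2]
 [-0.4  1.4]
 [ 0.2  1.6]
 [-0.2  1. ]
 [ 0.9  0.6]]
fin [ 0.51957986 -0.33938034] from tcp [0.14394067 0.12010197]
```

apply_moves:
  targets: [0.12,0.15,-1.2,0,0,0.3,0.5,0.12,0.15,-2.4,0,0,0.3,0.5,0.12,0.15,-3.5,0,0,0.3,0.5,0.12,0.15,-4.1,0,0,0.3,0.5,0.12,0.15,-4.1,0,0,0.3,0.5]

```text
time: 5.7
ee_pos: [0.5173, -0.3374, 0.0155]
tcp_rot: [-179.8, -0.3, 119.0]
wrist_force: [-1.3, 1.0, 0.3]
opening: 0.0427
```

apply_moves:
  targets: [0,0,0,0,0,0,0,0,0,0,0,0,0,0,0,0,0,0,0,0,0,0,0,0,0,0,0,0,0,0,0,0,0,0,0]
  newtons: 40

```text
time: 6.2
ee_pos: [0.5198, -0.3392, 0.0207]
tcp_rot: [179.9, 0.1, 119.2]
wrist_force: [0.1, -0.8, 7.0]
opening: 0.0109
```

apply_moves:
  targets: [0,0,0.1,0,0,0,0,0,0,0.5,0,0,0,0,0,0,1.5,0,0,0,0,0,0,2.8,0,0,0,0,0,0,3.5,0,0,0,0]

```text
time: 6.7
ee_pos: [0.5195, -0.3389, 0.128]
tcp_rot: [179.9, 0.2, 119.2]
wrist_force: [0.2, 0.1, 0.1]
opening: 0.0113
```

Run:
```python
from h import *
import pickle
c=take('wrist','w3.png'); 
o=bot.get_obs(); pickle.dump((c,o),open('w3.pkl','wb'));print(o['time'],o['ee_pos'],o['tcp_rot'],o['opening'],o['wrist_force'])
```

```text
6.75 [ 0.52034278 -0.33949986  0.13094183] [179.81699524   0.36143363 119.17349714] 0.011193799981590787 [-0.15334181  0.83495607  2.58630716]
```

View pics/w3.png

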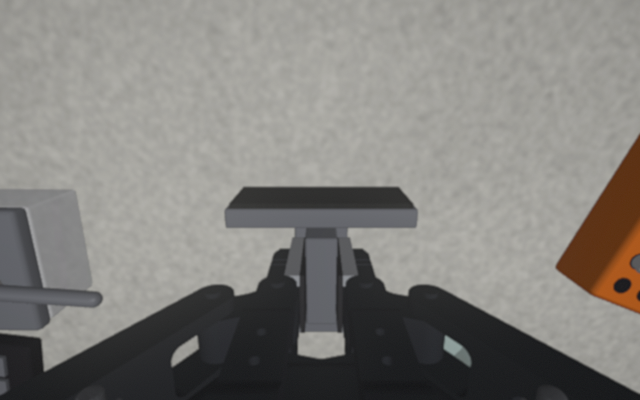

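Run:
```python
import cv2
t=cv2.imread('pics/w3.png'); cv2.imwrite('pics/w3c.png',cv2.resize(t[175:345,215:425],None,fx=3.5,fy=3.5,interpolation=cv2.INTER_CUBIC))
```

```text
(no output)
```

View pics/w3c.png

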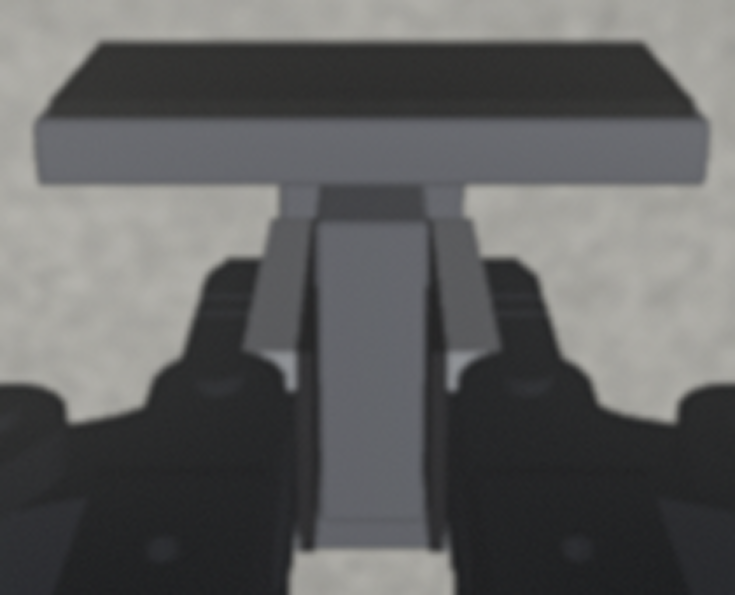

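Run:
```python
from h import *
import pickle
c,o=pickle.load(open('w3.pkl','rb'))
f=lambda a:np.array(a)/3.5+[215,175]-0.35
px=f([[40,183],[707,183],[318,520],[427,520],[384,548],[100,43],[643,43]])
M=np.array([[-5,37.5,34],[-5,-37.5,34],[-41,6,44],[-41,-6,44],[-67,0,14],[5,36.5,0],[5,-36.5,0]])/1e3
w=np.array([[1,1],[1,1],[1,1],[1,1],[0,1],[0,.5],[0,.5]])
def P(p): return Ro.from_euler('xyz',[p[5],p[4],p[3]]).apply(M)+p[:3]
for fixp in (0,1):
  g=lambda p:np.r_[((w2p(c,P(p))-px)*w).ravel(), 1e3*p[4]*fixp,1e3*p[5]*fixp]
  s=least_squares(g,[.508,-.318,.11,np.radians(119),0,0],x_scale=[.01,.01,.01,.1,.1,.1])
  print(s.x[:3],np.degrees(s.x[3:]));print(s.fun[:14].reshape(-1,2).round(1).tolist())
  d=s.x[:3]-o['ee_pos'];T=Ro.from_euler('z',o['tcp_rot'][2],degrees=True)
  print('base rel tcp in (toolx, left, up) mm',T.inv().apply(d)*1e3)
```

```text
[ 0.50800506 -0.31901084  0.10505723] [119.36806853   0.85314517  -0.5006998 ]
[[0.2, 0.6], [-0.3, 0.7], [0.3, -0.5], [-0.3, -0.4], [-0.0, 1.2], [0.0, -1.5], [-0.0, -1.6]]
base rel tcp in (toolx, left, up) mm [ 23.90403475   0.78516412 -25.88460543]
[ 0.50759141 -0.31870385  0.10550973] [ 1.19162174e+02  8.06500729e-03 -2.30544799e-04]
[[-0.1, 1.0], [-0.1, 1.1], [0.4, -0.3], [-0.2, -0.3], [-0.0, 0.0], [0.0, -1.9], [-0.0, -1.9]]
base rel tcp in (toolx, left, up) mm [ 24.3737216    0.99669379 -25.4321005 ]
```

apply_moves:
  targets: [0.1,1.4,0.4,0,0,-0.3,0,0.2,2.9,0.8,0,0,-0.6,0,0.3,4.4,1.2,0,0,-1.0,0,0.4,5.9,1.6,0,0,-1.5,0,0.5,7.4,1.8,0,0,-2.0,0]

```text
time: 7.25
ee_pos: [0.5339, -0.1149, 0.1796]
tcp_rot: [179.9, 0.0, 107.0]
wrist_force: [0.5, -0.6, -0.8]
opening: 0.0111
```

apply_moves:
  targets: [0,1.4,0,0,0,0,0,0,2.6,0,0,0,0,0,0,3.5,0,0,0,0,0,0,3.9,0,0,0,0,0,0,3.9,0,0,0,0,0]

```text
time: 7.75
ee_pos: [0.5339, 0.0016, 0.1782]
tcp_rot: [180.0, -0.0, 107.3]
wrist_force: [-0.1, 0.4, -0.8]
opening: 0.0109
```

Run:
```python
from h import *
import pickle
c=take('wrist','w4.png'); 
o=bot.get_obs(); pickle.dump((c,o),open('w4.pkl','wb'));print(o['time'],o['ee_pos'],o['tcp_rot'],o['opening'],o['wrist_force'],o['q'])
```

```text
7.8 [5.33944210e-01 5.08131064e-04 1.78083793e-01] [-1.79996685e+02  1.14929335e-02  1.07245287e+02] 0.011208160296736953 [-0.90023369 -0.0464877  -2.23575997] [ 6.09093072e-02  1.99407865e+00  1.04901971e+00  8.90547127e+01
 -1.19593573e-02  7.28156223e+01]
```

View pics/w4.png

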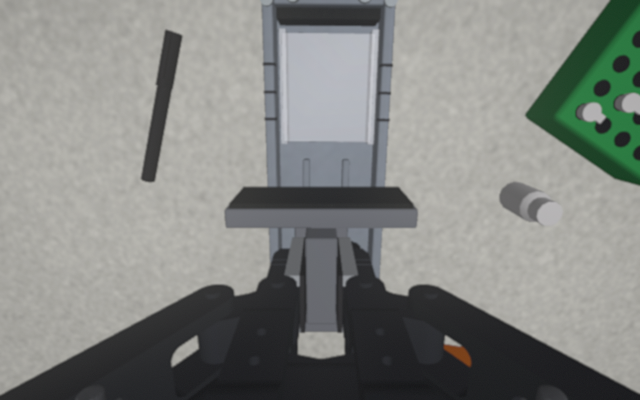

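Run:
```python
import cv2
t=cv2.imread('pics/w4.png'); cv2.imwrite('pics/w4c.png',cv2.resize(t[0:200,250:410],None,fx=4,fy=3,interpolation=cv2.INTER_CUBIC))
```

```text
(no output)
```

View pics/w4c.png

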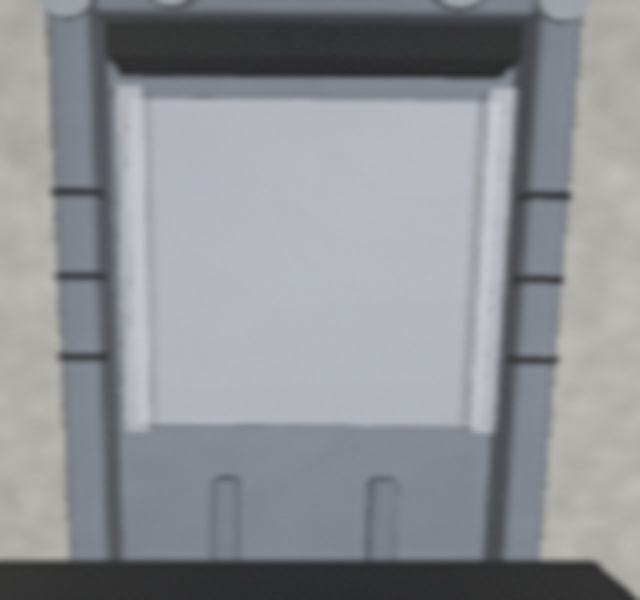

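```bash
cat > fitc.py <<'E'
from h import *
def fit(c,obs,zoff=0.014,x0=(.528,.0257,np.radians(107)),freez=True):
    # obs: (px,py,axis,value,zlocal) mm
    A=np.array([b[:2] for b in obs],float); ax=np.array([b[2] for b in obs]); v=np.array([b[3] for b in obs])/1e3; z=np.array([b[4] for b in obs])/1e3
    def g(p):
        dz=p[3] if freez else 0
        W=np.array([p2w(c,a,zz+zoff+dz)[0] for a,zz in zip(A,z)])
        L=Ro.from_euler('z',-p[2]).apply(W-[p[0],p[1],0])
        return np.r_[(L[np.arange(len(v)),ax]-v)*1e3, (dz*1e3/3 if freez else 0)]
    s=least_squares(g,list(x0)+[0],x_scale=[.01,.01,.1,.01])
    return s.x,s.fun
E
python3 - <<'E'
from fitc import *
import pickle
c,o=pickle.load(open('w4.pkl','rb'))
f=lambda x,y:(x/4+250-.4,y/3-.35)
L=[]
for (x,y,a,v,z) in [(52,100,1,48,28),(70,500,1,48,28),(576,100,1,-48,28),(543,500,1,-48,28),(97,100,1,40,28),(108,500,1,40,28),(527,100,1,-40,28),(502,500,1,-40,28),(238,510,1,14,8),(368,510,1,-14,8),(225,478,0,-10,8),(383,478,0,-10,8),(310,427,0,5.25,5)]:
    L.append((*f(x,y),a,v,z))
for fz in (True,False):
    x,r=fit(c,L,freez=fz);print(x,np.degrees(x[2]));print(r.round(1))
    T=o['ee_pos'];Y=np.radians(o['tcp_rot'][2])
    for d in (23.9,24.4):
        B=T[:2]+Ro.from_euler('z',Y).apply([d/1e3,.0009,0])[:2]
        b=Ro.from_euler('z',-x[2]).apply([*(B-x[:2]),0]);print('base in channel mm',b*1e3)
E
```

```text
[ 0.5289477   0.0283709   1.86336598 -0.00285262] 106.76300619463524
[-0.2 -0.5 -0.2  0.  -0.4 -0.1  0.8  0.3  0.3  0.1  0.2  0.5 -0.7 -1. ]
base in channel mm [-4.22825025  4.35296092  0.        ]
base in channel mm [-3.72826796  4.35716956  0.        ]
[0.52878545 0.02876706 1.86343564 0.        ] 106.76699732246688
[-0.6 -0.9  0.3  0.5 -0.8 -0.5  1.1  0.7  0.1  0.2  0.2  0.6 -0.8  0. ]
base in channel mm [-4.65407395  4.31218217  0.        ]
base in channel mm [-4.15409137  4.31635598  0.        ]
```

apply_moves:
  targets: [0.06,0.06,-1.0,0,0,-0.1,0,0.11,0.12,-1.9,0,0,-0.1,0,0.11,0.12,-2.5,0,0,-0.1,0,0.11,0.12,-2.7,0,0,-0.1,0,0.11,0.12,-2.7,0,0,-0.1,0]

```text
time: 8.3
ee_pos: [0.5369, 0.003, 0.0963]
tcp_rot: [-179.9, -0.0, 106.5]
wrist_force: [-0.3, -0.2, -0.4]
opening: 0.0115
```

Run:
```python
from h import *
import pickle
c=take('wrist','w5.png'); 
o=bot.get_obs(); pickle.dump((c,o),open('w5.pkl','wb'));print(o['time'],o['ee_pos'],o['tcp_rot'],o['opening'],o['wrist_force'],o['q'])
t=cv2.imread('pics/w5.png'); cv2.imwrite('pics/w5c.png',cv2.resize(t[0:250,220:430],None,fx=3.6,fy=2.4,interpolation=cv2.INTER_CUBIC))
```

```text
8.35 [0.53737785 0.0032125  0.09731864] [-1.79997228e+02  2.82678908e-03  1.06521095e+02] 0.01121001808961031 [ 0.05883056 -1.15630961  0.23770584] [ 3.44365507e-01  2.73626293e+00 -7.09374085e+00  8.01718709e+01
 -3.48713860e-03  7.38232711e+01]
```

View pics/w5c.png

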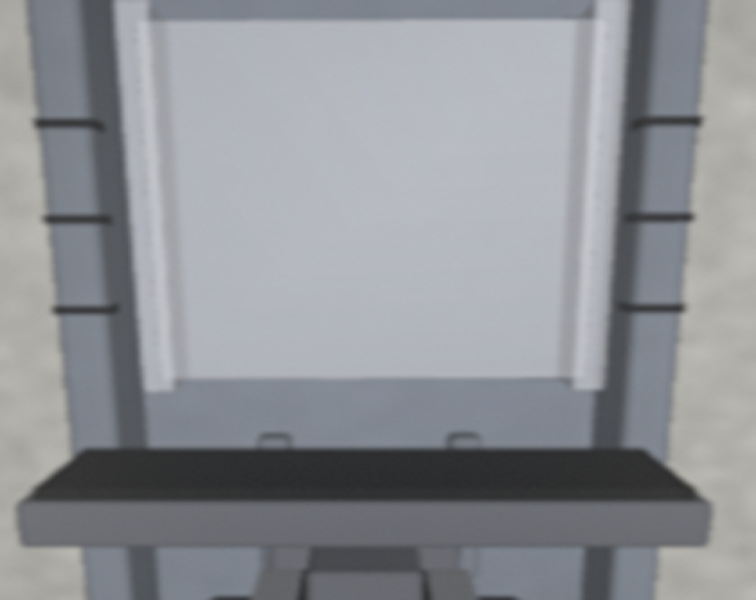

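Run:
```python
from fitc import *
import pickle
c,o=pickle.load(open('w5.pkl','rb'))
f=lambda x,y:(x/3.6+220-.4,y/2.4-.3)
L=[]
for (x,y,a,v,z) in [(29,50,1,48,28),(69,400,1,48,28),(86,570,1,48,28),(707,50,1,-48,28),(672,400,1,-48,28),(655,570,1,-48,28),(84,50,1,40,28),(131,570,1,40,28),(654,50,1,-40,28),(611,570,1,-40,28),(290,445,1,14,8),(447,445,1,-14,8),(275,437,0,-10,8),(463,437,0,-10,8),(375,379,0,5.25,5),(160,390,0,5.25,23),(590,389,0,5.25,23)]:
    L.append((*f(x,y),a,v,z))
for fz in (True,False):
    x,r=fit(c,L,freez=fz);print(x,np.degrees(x[2]));print(r.round(1))
    T=o['ee_pos'];Y=np.radians(o['tcp_rot'][2])
    for d in (23.9,24.4):
        B=T[:2]+Ro.from_euler('z',Y).apply([d/1e3,.0009,0])[:2]
        b=Ro.from_euler('z',-x[2]).apply([*(B-x[:2]),0]);print('base in channel mm',b*1e3)
```

```text
[ 5.29156017e-01  2.85016546e-02  1.86331266e+00 -1.35598803e-03] 106.75995114237938
[ 0.3 -0.5 -0.5 -0.1  0.3  0.5  0.4 -0.1 -0.6 -0.1  0.1  0.4  0.1  0.
 -0.3  0.1  0.1 -0.5]
base in channel mm [-2.68222831  0.22021931  0.        ]
base in channel mm [-2.18223266  0.2181349   0.        ]
[0.52907903 0.02875428 1.86329485 0.        ] 106.75893081866636
[-0.1 -0.8 -0.9  0.2  0.6  0.8  0.2 -0.3 -0.3  0.1 -0.   0.5  0.2  0.1
 -0.3  0.   0.1  0. ]
base in channel mm [-2.94632749  0.21930019  0.        ]
base in channel mm [-2.44633179  0.21722468  0.        ]
```

apply_moves:
  targets: [0,0.03,-0.6,0,0,0,0,0,0.03,-1.2,0,0,0,0,0,0.03,-1.5,0,0,0,0,0,0.03,-1.7,0,0,0,0,0,0.03,-1.7,0,0,0,0]

```text
time: 8.85
ee_pos: [0.5373, 0.0048, 0.0459]
tcp_rot: [-180.0, -0.0, 106.6]
wrist_force: [0.1, 0.4, -0.3]
opening: 0.0114
```

apply_moves:
  targets: [0,0,-0.1,0,0,0,0,0,0,-0.2,0,0,0,0,0,0,-0.2,0,0,0,0]

```text
time: 9.15
ee_pos: [0.5372, 0.005, 0.0397]
tcp_rot: [-180.0, -0.0, 106.6]
wrist_force: [-0.1, -0.1, -0.4]
opening: 0.0109
```

apply_moves:
  targets: [0,-0.02,-0.05,0,0,0,0,0,-0.02,-0.1,0,0,0,0,0,-0.02,-0.1,0,0,0,0]

```text
time: 9.45
ee_pos: [0.5371, 0.0044, 0.0365]
tcp_rot: [-180.0, -0.0, 106.6]
wrist_force: [-0.7, -0.5, -1.1]
opening: 0.011
```

Run:
```python
from h import *
import pickle
c=take('wrist','w6.png'); 
o=bot.get_obs(); pickle.dump((c,o),open('w6.pkl','wb'));print(o['time'],o['ee_pos'],o['tcp_rot'],o['opening'],o['wrist_force'],o['q'])
t=cv2.imread('pics/w6.png'); cv2.imwrite('pics/w6c.png',cv2.resize(t[100:340,210:440],None,fx=3.2,fy=2.4,interpolation=cv2.INTER_CUBIC))
```

```text
9.5 [0.53715263 0.00437652 0.03667564] [-1.79979510e+02 -1.33214880e-02  1.06587315e+02] 0.010948642117162627 [ 0.30418166 -0.39654159 -0.67738191] [ 4.63043816e-01  4.05842653e+00 -1.24796295e+01  7.34853280e+01
  7.10680314e-03  7.38757255e+01]
```

View pics/w6c.png

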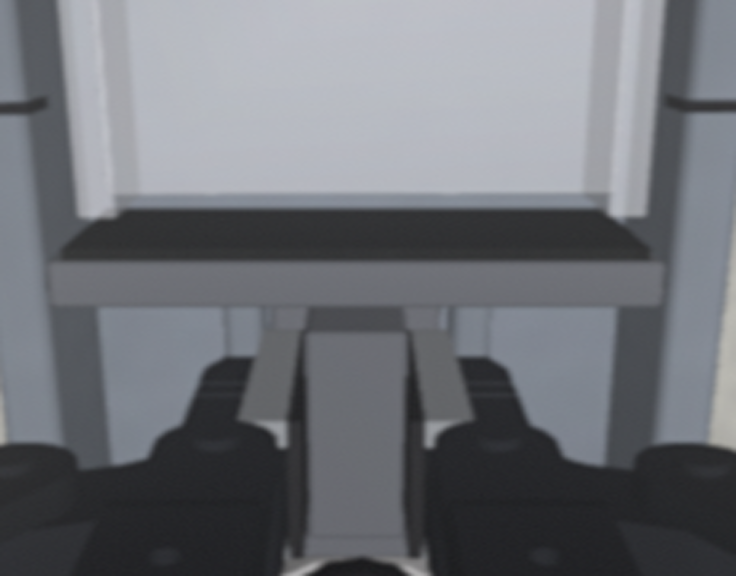

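apply_moves:
  targets: [0,0,-0.04,0,0,0,0,0,0,-0.04,0,0,0,0]

```text
time: 9.7
ee_pos: [0.5372, 0.0044, 0.0354]
tcp_rot: [-180.0, -0.0, 106.6]
wrist_force: [0.2, 0.3, -1.5]
opening: 0.0111
```

apply_moves:
  targets: [0,0,-0.04,0,0,0,0,0,0,-0.04,0,0,0,0]

```text
time: 9.9
ee_pos: [0.5374, 0.0044, 0.0347]
tcp_rot: [180.0, -0.0, 106.6]
wrist_force: [-1.2, 0.7, 2.8]
opening: 0.0111
```

apply_moves:
  targets: [0,0,-0.02,0,0,0,0,0,0,-0.02,0,0,0,0]

```text
time: 10.1
ee_pos: [0.5373, 0.0044, 0.0346]
tcp_rot: [180.0, -0.0, 106.6]
wrist_force: [-2.8, -0.5, 6.7]
opening: 0.0112
```

apply_moves:
  targets: [0,0,0.03,0,0,0,0.2,0,0,0.03,0,0,0,0.3,0,0,0.03,0,0,0,0.35,0,0,0.03,0,0,0,0.35]

```text
time: 10.5
ee_pos: [0.5372, 0.0043, 0.0344]
tcp_rot: [-180.0, -0.0, 106.6]
wrist_force: [0.4, -0.3, 0.0]
opening: 0.0299
```

apply_moves:
  targets: [0,0,0.3,0,0,0,0.35,0,0,1.2,0,0,0,0.35,0,0,2.4,0,0,0,0.35,0,0,3.4,0,0,0,0.35,0,0,4.0,0,0,0,0.35]

```text
time: 11.0
ee_pos: [0.5379, 0.0043, 0.1581]
tcp_rot: [179.8, 0.0, 106.6]
wrist_force: [-0.5, -0.3, -0.8]
opening: 0.03
```

Run:
```python
from h import *
import pickle
c=take('wrist','w7.png'); 
o=bot.get_obs(); pickle.dump((c,o),open('w7.pkl','wb'));print(o['time'],o['ee_pos'],o['tcp_rot'],o['opening'],o['wrist_force'],o['q'])
```

```text
11.05 [0.53865016 0.00437653 0.16030316] [1.79673269e+02 8.91439513e-02 1.06586074e+02] 0.02973333799305806 [-0.33058213  0.77320904  1.58594615] [ 4.62820808e-01  2.20572505e+00 -6.94190147e-01  8.67614493e+01
  5.09815017e-03  7.38765075e+01]
```

View pics/w7.png

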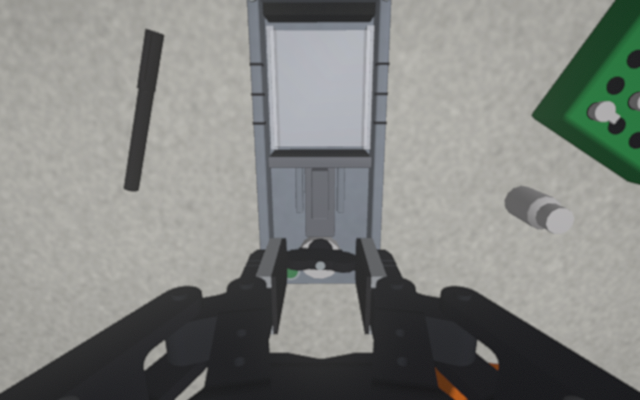

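Run:
```python
from h import *
import pickle
c=pickle.load(open('top0.pkl','rb'))
p=p2w(c,np.array([[314,80],[332,152]])/3.9+[260,180],.058);d=p[0]-p[1];print(p,np.degrees(np.arctan2(d[1],d[0]))) 
t=cv2.imread('pics/w7.png'); cv2.imwrite('pics/w7c.png',cv2.resize(t[150:290,255:385],None,fx=5,fy=4,interpolation=cv2.INTER_CUBIC))
```

```text
[[ 0.57657402 -0.0431709   0.058     ]
 [ 0.52289685 -0.05629444  0.058     ]] 13.738746264162224
```

View pics/w7c.png

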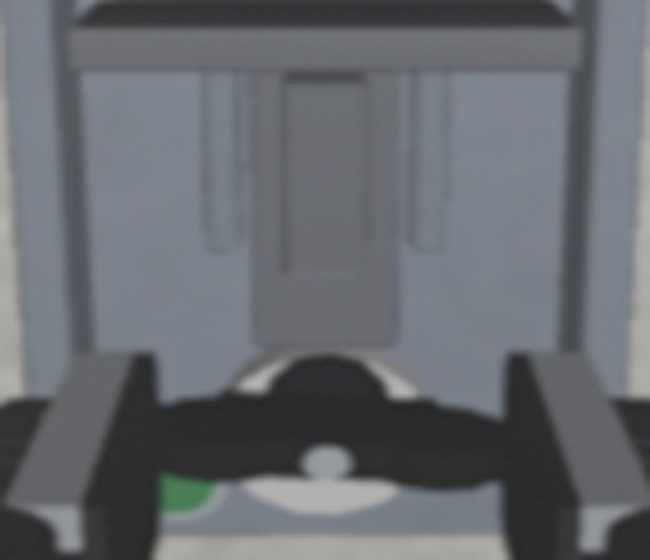

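apply_moves:
  targets: [0.1,-0.4,0,0,0,1.4,0.35,0.2,-0.8,0,0,0,2.8,0.35,0.3,-1.2,0,0,0,4.2,0.35,0.4,-1.6,0,0,0,5.6,0.35,0.5,-1.7,0,0,0,7.0,0.35]

```text
time: 11.55
ee_pos: [0.5522, -0.0476, 0.1547]
tcp_rot: [-180.0, -0.0, 148.9]
wrist_force: [-0.5, 0.6, -0.3]
opening: 0.0297
```

apply_moves:
  targets: [0,0,0,0,0,1.4,0.35,0,0,0,0,0,2.8,0.35,0,0,0,0,0,4.2,0.35,0,0,0,0,0,5.6,0.35,0,0,0,0,0,7.0,0.35]

```text
time: 12.05
ee_pos: [0.5522, -0.0466, 0.1547]
tcp_rot: [-180.0, -0.0, -169.1]
wrist_force: [-0.4, -0.3, 0.0]
opening: 0.0297
```

apply_moves:
  targets: [0,0,0,0,0,0.36,0.35,0,0,0,0,0,0.36,0.35]

```text
time: 12.25
ee_pos: [0.5522, -0.0466, 0.1547]
tcp_rot: [-180.0, -0.0, -167.2]
wrist_force: [0.5, -0.1, -0.4]
opening: 0.0298
```

Run:
```python
from h import *
import pickle
c=take('wrist','w8.png'); 
o=bot.get_obs(); pickle.dump((c,o),open('w8.pkl','wb'));print(o['time'],o['ee_pos'],o['tcp_rot'],o['opening'],o['wrist_force'],o['q'])
print((np.array([.553,-.0478])-o['ee_pos'][:2])/.03)
```

```text
12.3 [ 0.55217048 -0.04663949  0.15468322] [-1.79989729e+02 -1.39002877e-02 -1.67324217e+02] 0.02953507066976452 [ 0.02013411 -0.53169278  0.38296397] [-4.82088345e+00  4.66754435e+00  1.26843665e+00  8.66110617e+01
 -1.39744762e-02 -1.74966661e+01]
[ 0.02765056 -0.03868358]
```

View pics/w8.png

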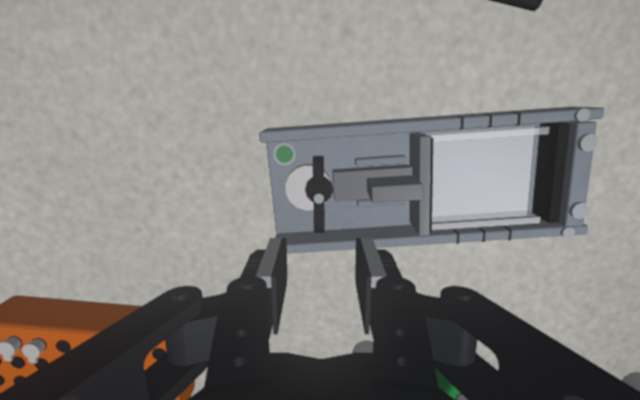

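apply_moves:
  targets: [0.03,-0.04,-1.2,0,0,0,0.35,0.03,-0.04,-2.4,0,0,0,0.35,0.03,-0.04,-3.3,0,0,0,0.35,0.03,-0.04,-3.85,0,0,0,0.35,0.03,-0.04,-3.85,0,0,0,0.35]

```text
time: 12.8
ee_pos: [0.5514, -0.0477, 0.0366]
tcp_rot: [179.9, -0.2, -167.3]
wrist_force: [-0.8, -0.7, 0.7]
opening: 0.0299
```

Run:
```python
from h import *
import pickle
c=take('wrist','w9.png'); 
o=bot.get_obs(); pickle.dump((c,o),open('w9.pkl','wb'));print(o['time'],o['ee_pos'],o['tcp_rot'],o['opening'],o['wrist_force'],o['torque'])
```

```text
12.85 [ 0.5524267  -0.04775588  0.03845035] [ 1.79978277e+02 -1.16515603e-01 -1.67312433e+02] 0.030225706721561687 [ 0.24790778 -0.10860635  1.00918325] [ 0.00133322 -0.04900601  0.04308979]
```

View pics/w9.png

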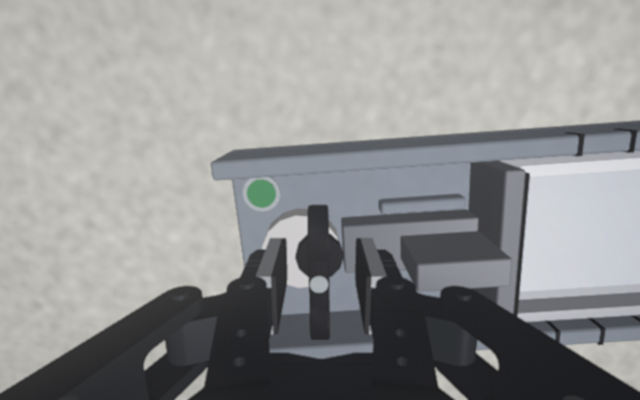

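apply_moves:
  targets: [0,0,0,0,0,0,0.05,0,0,0,0,0,0,0,0,0,0,0,0,0,0,0,0,0,0,0,0,0,0,0,0,0,0,0,0]
  newtons: 80

```text
time: 13.35
ee_pos: [0.554, -0.048, 0.0409]
tcp_rot: [-179.9, 0.1, -167.3]
wrist_force: [-1.3, -1.1, 6.8]
opening: 0.0055
```

Run:
```python
from h import *
o=bot.get_obs();print(o['time'],o['ee_pos'],o['tcp_rot'],o['opening'],o['wrist_force'],o['torque'])
```

```text
13.35 [ 0.55398298 -0.04797853  0.04085712] [-1.79938474e+02  1.26660316e-01 -1.67265011e+02] 0.005530197801732488 [-1.28475799 -1.10378006  6.84512511] [-0.04858769  0.27060846  0.13756303]
```

apply_moves:
  targets: [0,0,0,0,0,-1,0,0,0,0,0,0,-2,0,0,0,0,0,0,-3,0,0,0,0,0,0,-4,0,0,0,0,0,0,-5,0]

```text
time: 13.85
ee_pos: [0.554, -0.0483, 0.0409]
tcp_rot: [-180.0, 0.1, 162.5]
wrist_force: [-1.9, -2.6, 7.3]
opening: 0.0059
```

```bash
cat > s.py <<'E'
from h import *
o=bot.get_obs();y=o['tcp_rot'][2];a=(196.76-y)%360
print('t',round(o['time'],2),'a',round(a,1),round(np.radians(a),3),'pos',o['ee_pos'].round(4),'rp',o['tcp_rot'][:2].round(1),'op',round(o['opening'],4),'F',o['wrist_force'].round(1),'T',o['torque'].round(3),'j6',round(o['q'][5],1),round(o['joint_efforts'][5],3))
E
python3 s.py
```

```text
t 13.85 a 34.3 0.598 pos [ 0.554  -0.0483  0.0409] rp [-1.8e+02  1.0e-01] op 0.0059 F [-1.9 -2.6  7.3] T [-0.596  0.32   0.078] j6 12.6 -1.605
```

apply_moves:
  targets: [0,0,0,0,0,-1,0,0,0,0,0,0,-2,0,0,0,0,0,0,-2,0]

```text
time: 14.15
ee_pos: [0.5539, -0.0485, 0.0409]
tcp_rot: [-180.0, 0.1, 150.5]
wrist_force: [-2.2, -3.9, 7.0]
opening: 0.0056
```

```bash
python3 s.py
```

```text
t 14.15 a 46.3 0.807 pos [ 0.5539 -0.0485  0.0409] rp [-1.8e+02  1.0e-01] op 0.0056 F [-2.2 -3.9  7. ] T [-0.64   0.388 -0.077] j6 24.5 1.2
```

apply_moves:
  targets: [0,0,0,0,0,-0.8,0,0,0,0,0,0,-0.8,0]

```text
time: 14.35
ee_pos: [0.5539, -0.0485, 0.0409]
tcp_rot: [-180.0, 0.1, 145.7]
wrist_force: [-2.0, -3.0, 6.9]
opening: 0.006
```

```bash
python3 s.py
```

```text
t 14.35 a 51.0 0.89 pos [ 0.5539 -0.0485  0.0409] rp [-1.8e+02  1.0e-01] op 0.006 F [-2.  -3.   6.9] T [-0.664  0.425 -0.165] j6 29.3 0.843
```

apply_moves:
  targets: [0,0,0,0,0,-0.8,0,0,0,0,0,0,-0.8,0]

```text
time: 14.55
ee_pos: [0.5538, -0.0486, 0.0409]
tcp_rot: [180.0, 0.1, 140.9]
wrist_force: [-0.8, -4.2, 7.1]
opening: 0.0058
```

```bash
python3 s.py
```

```text
t 14.55 a 55.8 0.974 pos [ 0.5538 -0.0486  0.0409] rp [1.8e+02 1.0e-01] op 0.0058 F [-0.8 -4.2  7.1] T [-0.683  0.448 -0.105] j6 34.1 0.847
```

```bash
python3 - <<'E'
from h import *
c=take('wrist','w10.png')
E
python3 s.py
```

```text
t 14.6 a 55.7 0.972 pos [ 0.5539 -0.0486  0.0409] rp [1.8e+02 1.0e-01] op 0.006 F [-2.  -3.7  6.7] T [-0.736  0.417 -0.087] j6 34.0 0.24
```

View pics/w10.png

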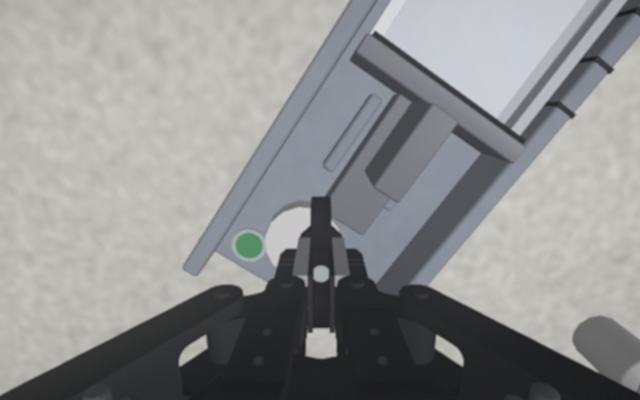

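```bash
cat > s2.py <<'E'
from h import *
import json
Ts=[];Fs=[];Js=[]
for k in range(4):
    if k: camera('wrist')
    o=bot.get_obs();Ts.append(o['torque']);Fs.append(o['wrist_force']);Js.append(o['joint_efforts'][5])
y=o['tcp_rot'][2];a=(196.76-y)%360
print('t',round(o['time'],2),'a',round(a,1),round(np.radians(a),3),'pos',o['ee_pos'].round(4),'op',round(o['opening'],4),'F',np.mean(Fs,0).round(1),'Tz',np.mean(Ts,0).round(3)[2],np.array(Ts)[:,2].round(3),np.round(Js,2))
E
python3 s2.py
```

```text
t 14.75 a 55.7 0.972 pos [ 0.5539 -0.0486  0.0409] op 0.006 F [-1.5 -3.8  6.8] Tz -0.091 [-0.087 -0.087 -0.102 -0.087] [ 0.24 -0.02 -0.09 -0.1 ]
```

apply_moves:
  targets: [0,0,0,0,0,-0.5,0,0,0,0,0,0,-0.5,0]

```text
time: 14.95
ee_pos: [0.5538, -0.0486, 0.0409]
tcp_rot: [180.0, 0.1, 138.0]
wrist_force: [-2.0, -4.6, 6.4]
opening: 0.0058
```

```bash
python3 s2.py
```

```text
t 15.1 a 58.7 1.024 pos [ 0.5538 -0.0486  0.0408] op 0.0061 F [-1.8 -3.7  6.8] Tz -0.106 [-0.081 -0.118 -0.102 -0.124] [ 0.51  0.11 -0.05 -0.09]
```

apply_moves:
  targets: [0,0,0,0,0,-0.5,0,0,0,0,0,0,-0.5,0]

```text
time: 15.3
ee_pos: [0.5538, -0.0486, 0.0409]
tcp_rot: [180.0, 0.1, 135.0]
wrist_force: [-1.7, -4.3, 6.8]
opening: 0.0059
```

```bash
python3 s2.py
```

```text
t 15.45 a 61.7 1.076 pos [ 0.5538 -0.0486  0.0409] op 0.0058 F [-2.2 -4.   6.8] Tz -0.088 [-0.036 -0.091 -0.093 -0.131] [ 0.51  0.11 -0.05 -0.09]
```

apply_moves:
  targets: [0,0,0,0,0,-0.5,0,0,0,0,0,0,-0.5,0]

```text
time: 15.65
ee_pos: [0.5538, -0.0487, 0.0409]
tcp_rot: [180.0, 0.1, 132.0]
wrist_force: [-2.4, -4.5, 8.1]
opening: 0.0059
```

```bash
python3 s2.py
```

```text
t 15.8 a 64.7 1.129 pos [ 0.5538 -0.0487  0.0409] op 0.006 F [-2.5 -4.2  7.3] Tz -0.101 [-0.12  -0.083 -0.096 -0.107] [ 0.52  0.11 -0.05 -0.09]
```

apply_moves:
  targets: [0,0,0,0,0,-0.25,0,0,0,0,0,0,-0.5,0]

```text
time: 16.0
ee_pos: [0.5537, -0.0487, 0.0409]
tcp_rot: [180.0, 0.1, 129.1]
wrist_force: [-2.6, -4.6, 7.7]
opening: 0.0062
```

```bash
python3 s.py
```

```text
t 16.0 a 67.7 1.182 pos [ 0.5537 -0.0487  0.0409] rp [1.8e+02 1.0e-01] op 0.0062 F [-2.6 -4.6  7.7] T [-0.863  0.607  0.154] j6 46.0 -0.328
```

apply_moves:
  targets: [0,0,0,0,0,-0.25,0,0,0,0,0,0,-0.5,0]

```text
time: 16.2
ee_pos: [0.5537, -0.0487, 0.0409]
tcp_rot: [180.0, 0.1, 126.0]
wrist_force: [-2.7, -4.5, 6.3]
opening: 0.006
```

```bash
python3 s.py
```

```text
t 16.2 a 70.7 1.234 pos [ 0.5537 -0.0487  0.0409] rp [1.8e+02 1.0e-01] op 0.006 F [-2.7 -4.5  6.3] T [-0.914  0.626  0.159] j6 49.0 -0.298
```

apply_moves:
  targets: [0,0,0,0,0,-0.25,0,0,0,0,0,0,-0.5,0]

```text
time: 16.4
ee_pos: [0.5537, -0.0487, 0.0409]
tcp_rot: [180.0, 0.1, 123.0]
wrist_force: [-3.2, -4.3, 7.1]
opening: 0.0056
```

```bash
python3 s.py
```

```text
t 16.4 a 73.7 1.287 pos [ 0.5537 -0.0487  0.0409] rp [1.8e+02 1.0e-01] op 0.0056 F [-3.2 -4.3  7.1] T [-0.932  0.683  0.126] j6 52.0 -0.298
```

apply_moves:
  targets: [-0.01,-0.01,0,0,0,-0.25,0,-0.01,-0.02,0,0,0,-0.5,0]

```text
time: 16.6
ee_pos: [0.5536, -0.0488, 0.0409]
tcp_rot: [179.9, 0.1, 120.1]
wrist_force: [-1.9, -0.7, 5.7]
opening: 0.0058
```

```bash
python3 s.py
```

```text
t 16.6 a 76.7 1.339 pos [ 0.5536 -0.0488  0.0409] rp [1.799e+02 1.000e-01] op 0.0058 F [-1.9 -0.7  5.7] T [-0.193  0.359  0.15 ] j6 54.9 -0.291
```

apply_moves:
  targets: [0,0,0,0,0,-0.25,0,0,0,0,0,0,-0.5,0]

```text
time: 16.8
ee_pos: [0.5536, -0.0488, 0.0409]
tcp_rot: [179.9, 0.1, 117.1]
wrist_force: [-3.3, -2.2, 6.1]
opening: 0.0058
```

```bash
python3 s.py
```

```text
t 16.8 a 79.7 1.391 pos [ 0.5536 -0.0488  0.0409] rp [1.799e+02 1.000e-01] op 0.0058 F [-3.3 -2.2  6.1] T [-0.418  0.448  0.131] j6 57.9 -0.3
```

apply_moves:
  targets: [0,0,0,0,0,-0.25,0,0,0,0,0,0,-0.5,0]

```text
time: 17.0
ee_pos: [0.5536, -0.0489, 0.0409]
tcp_rot: [179.9, 0.1, 114.1]
wrist_force: [-2.2, -1.4, 6.1]
opening: 0.0058
```

```bash
python3 s.py
```

```text
t 17.0 a 82.7 1.443 pos [ 0.5536 -0.0489  0.0409] rp [1.799e+02 1.000e-01] op 0.0058 F [-2.2 -1.4  6.1] T [-0.426  0.453  0.142] j6 60.9 -0.298
```

apply_moves:
  targets: [0,0,0,0,0,-0.25,0,0,0,0,0,0,-0.5,0]

```text
time: 17.2
ee_pos: [0.5535, -0.0489, 0.0409]
tcp_rot: [179.9, 0.1, 111.1]
wrist_force: [-1.4, -1.9, 7.3]
opening: 0.0059
```

```bash
python3 s.py
```

```text
t 17.2 a 85.7 1.496 pos [ 0.5535 -0.0489  0.0409] rp [1.799e+02 1.000e-01] op 0.0059 F [-1.4 -1.9  7.3] T [-0.473  0.485  0.185] j6 63.9 -0.298
```

apply_moves:
  targets: [0,0,0,0,0,-0.25,0,0,0,0,0,0,-0.5,0]

```text
time: 17.4
ee_pos: [0.5535, -0.0489, 0.0409]
tcp_rot: [179.9, 0.1, 108.1]
wrist_force: [-1.7, -2.7, 7.3]
opening: 0.0061
```

```bash
python3 s.py
```

```text
t 17.4 a 88.7 1.548 pos [ 0.5535 -0.0489  0.0409] rp [1.799e+02 1.000e-01] op 0.0061 F [-1.7 -2.7  7.3] T [-0.356  0.486  0.141] j6 66.9 -0.298
```

apply_moves:
  targets: [0,0,0,0,0,-0.25,0,0,0,0,0,0,-0.5,0]

```text
time: 17.6
ee_pos: [0.5535, -0.0489, 0.0409]
tcp_rot: [179.9, 0.1, 105.1]
wrist_force: [-2.5, -1.6, 7.0]
opening: 0.0061
```

```bash
python3 s.py
```

```text
t 17.6 a 91.7 1.6 pos [ 0.5535 -0.0489  0.0409] rp [1.799e+02 1.000e-01] op 0.0061 F [-2.5 -1.6  7. ] T [-0.473  0.582  0.135] j6 69.9 -0.281
```

apply_moves:
  targets: [0,0,0,0,0,-0.25,0,0,0,0,0,0,-0.5,0]

```text
time: 17.8
ee_pos: [0.5534, -0.0489, 0.0408]
tcp_rot: [179.9, 0.1, 102.1]
wrist_force: [-3.5, -2.5, 6.4]
opening: 0.0055
```

```bash
python3 s.py
```

```text
t 17.8 a 94.7 1.653 pos [ 0.5534 -0.0489  0.0408] rp [1.799e+02 1.000e-01] op 0.0055 F [-3.5 -2.5  6.4] T [-0.475  0.625  0.152] j6 72.9 -0.249
```

apply_moves:
  targets: [0,0,0,0,0,-0.25,0,0,0,0,0,0,-0.5,0]

```text
time: 18.0
ee_pos: [0.5534, -0.0489, 0.0409]
tcp_rot: [179.9, 0.1, 99.1]
wrist_force: [-3.6, -3.0, 7.6]
opening: 0.006
```

```bash
python3 s.py
```

```text
t 18.0 a 97.7 1.705 pos [ 0.5534 -0.0489  0.0409] rp [1.799e+02 1.000e-01] op 0.006 F [-3.6 -3.   7.6] T [-0.502  0.635  0.178] j6 75.9 -0.215
```

apply_moves:
  targets: [0,0,0,0,0,-0.25,0,0,0,0,0,0,-0.5,0]

```text
time: 18.2
ee_pos: [0.5533, -0.0489, 0.0409]
tcp_rot: [179.9, 0.1, 96.1]
wrist_force: [-3.2, -1.9, 7.4]
opening: 0.0058
```

```bash
python3 s.py
```

```text
t 18.2 a 100.7 1.757 pos [ 0.5533 -0.0489  0.0409] rp [1.799e+02 1.000e-01] op 0.0058 F [-3.2 -1.9  7.4] T [-0.535  0.711  0.243] j6 78.9 -0.182
```

apply_moves:
  targets: [0,0,0,0,0,-0.25,0,0,0,0,0,0,-0.5,0]

```text
time: 18.4
ee_pos: [0.5533, -0.0489, 0.0409]
tcp_rot: [179.9, 0.1, 93.1]
wrist_force: [-3.8, -2.0, 7.6]
opening: 0.0056
```

```bash
python3 s.py
```

```text
t 18.4 a 103.7 1.81 pos [ 0.5533 -0.0489  0.0409] rp [1.799e+02 1.000e-01] op 0.0056 F [-3.8 -2.   7.6] T [-0.534  0.677  0.303] j6 81.9 -0.149
```

apply_moves:
  targets: [0,0,0,0,0,-0.25,0,0,0,0,0,0,-0.55,0]

```text
time: 18.6
ee_pos: [0.5533, -0.049, 0.0409]
tcp_rot: [179.9, 0.1, 89.8]
wrist_force: [-3.7, -3.0, 7.9]
opening: 0.0058
```

```bash
python3 s.py; python3 s2.py
```

```text
t 18.6 a 107.0 1.867 pos [ 0.5533 -0.049   0.0409] rp [1.799e+02 1.000e-01] op 0.0058 F [-3.7 -3.   7.9] T [-0.593  0.754  0.322] j6 85.2 -0.266
t 18.75 a 107.0 1.867 pos [ 0.5533 -0.049   0.0409] op 0.0058 F [-3.8 -2.4  7.7] Tz 0.225 [0.322 0.233 0.166 0.179] [-0.27 -0.05  0.53  0.25]
```

apply_moves:
  targets: [0,0,0,0,0,0,0.15,0,0,0,0,0,0,0.25,0,0,0,0,0,0,0.3,0,0,0,0,0,0,0.3]

```text
time: 19.15
ee_pos: [0.5529, -0.0484, 0.0391]
tcp_rot: [-180.0, -0.0, 89.8]
wrist_force: [0.8, -1.0, -0.3]
opening: 0.0258
```

```bash
python3 s.py; python3 -c "
from h import *
take('wrist','w11.png')"
```

```text
t 19.15 a 106.9 1.866 pos [ 0.5529 -0.0484  0.0391] rp [-180.   -0.] op 0.0258 F [ 0.8 -1.  -0.3] T [-0.008 -0.028  0.014] j6 85.1 0.001
```

View pics/w11.png

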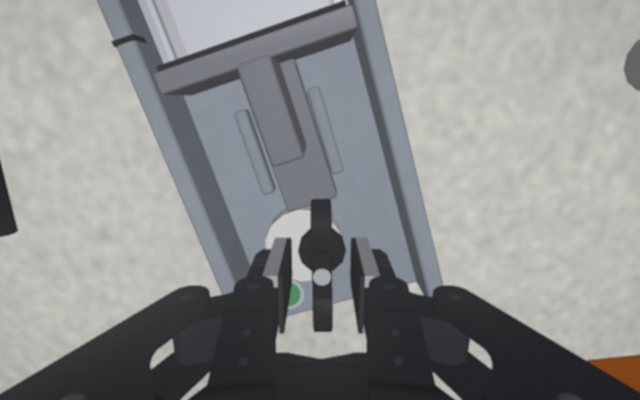

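apply_moves:
  targets: [0,0,0.5,0,0,0,0.3,0,0,1.5,0,0,0,0.3,0,0,3.0,0,0,0,0.3,0,0,4.2,0,0,0,0.3,0,0,4.2,0,0,0,0.3]

```text
time: 19.7
ee_pos: [0.5549, -0.0486, 0.172]
tcp_rot: [179.5, 0.0, 89.8]
wrist_force: [0.4, -0.2, -0.0]
opening: 0.0257
```

```bash
python3 - <<'E'
from h import *
import pickle
c=take('wrist','w12.png'); take('top','top1.png'); pickle.dump(c,open('w12.pkl','wb'))
t=cv2.imread('pics/top1.png'); cv2.imwrite('pics/top1c.png',t[60:400])
E
python3 s.py
```

```text
t 19.8 a 106.9 1.866 pos [ 0.5534 -0.0485  0.1668] rp [179.9   0. ] op 0.0256 F [-1.3 -0.5 -0.3] T [ 0.024  0.009 -0.008] j6 85.1 0.0
```

View pics/w12.png

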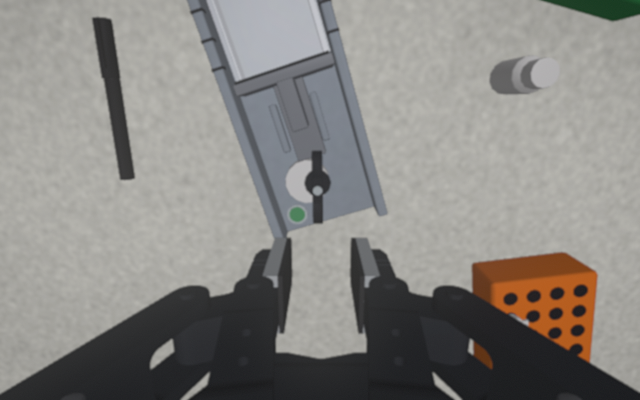

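View pics/top1c.png

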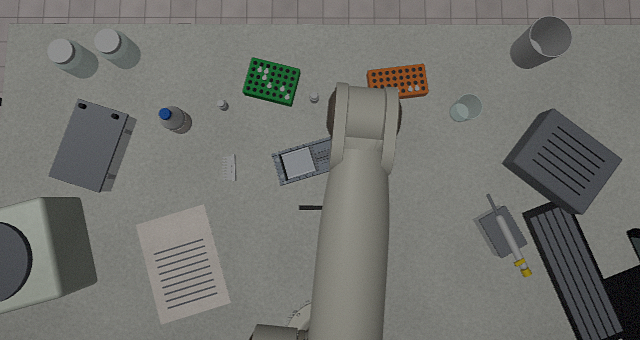

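```bash
python3 -c "
from h import *
print(bot.job_done()); print(bot.get_obs()['time'])"
```

```text
the job is handed in; nothing more can be done
None
the job is handed in; nothing more can be done
```

The gel tray's open end is closed, and I handed the job in at about 20 s of the 69 s allowed. I can't measure the seal directly: my estimate is about 12 N from geometry, or 8–12 N from the turning torque.

- **Dam:** I gripped it by the fin and lowered it slowly between the guide ribs with the rubber towards the tray. It met the channel floor with 3–7 N. I then released it and it stood upright.
- **Knob:** I turned it clockwise from about 4°. The torque stayed flat until the gasket was met at about 90° (1.58 rad), then climbed steadily. I stopped at 107° (1.87 rad), which works out to about 2.4 mm of squeeze.
- **Seal figure:** Torque rose by 0.17–0.18 N m in total. At the 0.015 N m per N I worked out from the slope, that is about 12 N. At the nominal, very rough 0.02 N m per N it would be only about 8.5 N. Both figures are well under 20 N.
- **Last checks:** After letting go, the wrist pictures showed the blade still at 107° with no slip back, and the dam upright against the tray. The top picture showed nothing else visibly moved, although the arm hid the knob end of the caster and part of the pen from that camera. The robot was clear of everything.
- **What went wrong:** My first turn towards the dam ran into a wrist joint limit, so I turned the other way round. Nothing was touched. The side forces were a few newtons while turning the knob, and the tool felt about 7 N upward each time the jaws closed.

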